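# Slide the power supply between the wiring ducts

### The arm

A 6-joint arm with a two-finger parallel gripper is mounted at the origin on the work surface. World frame = base frame: x ahead of the robot, y to its left, z up, the work surface at z = 0. Lengths are in m, angles in degrees, forces in N, time in s.
With the tool pointing down it reaches from about 0.375 to 0.9 m from the base axis. Payload 3.1 kg.
Tool frame: the origin (TCP) lies on the centre line of the jaws, within the pads' length; the fingertips stand 25 mm ahead of it and the grasp point (between the pads) lies 6 mm ahead of it; z points along the fingers, y is the line along which they close (so a half turn about z gives the same grasp; the last joint's range is limited). The gripper opens to 87 mm and grips with 3 to 60 N. Pads are 19 mm wide; open, the fingers measure 117 mm over their backs; the gripper's body (75 mm by 190 mm) begins 51 mm behind the grasp point.
Start: joints at [58.871, 30.224, 82.088, -0, 67.689, -10.227], TCP at [0.223, 0.584, 0.223] pointing down, gripper open.
Joint ranges: [-176.69, 176.69], [-43.24, 126.21], [12.49, 139.97], [-82, 262], [0, 151.66], [-163.58, 163.58]. Speed limits (degrees/s): [159.86, 159.86, 180, 180, 180, 180].

### API

Orientations are given as a 3x3 rotation matrix whose columns are the frame's x, y, z axes.
In Python, from rig import * gives the robot as it stands.
- The arm moves only by the tool step_arm, never from a script. Its argument "steps" is a list of rows, each a list of 7 numbers: the shift along the tool's x, y, z normalised to -1 to 1, where 1 is 0.3 m, then the turn, a rotation vector about the tool's x, y, z normalised to -1 to 1, where 1 is 45 degrees, then the gripper's target within -1 to 1 (shut at 1, half-way at 0, fully open at -1). A call has 1 to 8 rows; each row is the pose to reach, as a shift and turn from the pose commanded when the call began, along the tool's axes at that moment; what a row does not reach only later rows make up. A row lasts 1/12 s, in which the tool goes at most 41.7 mm and 7.16 degrees, less where a joint would pass 70% of its speed; a pose out of reach is approached as far as the arm can. A call with a number of a shift or a turn outside -1 to 1 is refused whole. A call with a gripper value outside its range is refused whole. The fingers move at their own pace and stop on an object; the grip force is fixed at half the most. Time passes only in rows, so rows that repeat a pose let the fingers close. It gives the time, the measured TCP pose, the force, the opening and the grip force at its end, in the units of the state.
- read_state(): the state, without advancing time (a new reading comes with each control period).
- capture(name): name is "side" or "top" or "wrist"; returns a dict with "image" (384x512x3 uint8, red, green, blue), "vertical_fov" (degrees; the focal length in pixels is half the picture's height over the tangent of half this angle, whatever the lens; pixels are square), "cx", "cy" (the principal point, pixels), "world_from_camera" (4x4, takes a point from camera to world coordinates); the wrist camera has in their place "T_tool_cam" (4x4, takes a point from camera to tool coordinates, whose origin is the TCP and whose axes are the flange's). Camera axes: x right, y down, z forward; pixel columns grow to the right and rows downward; lengths in m; the calibration is good to about 2 mm. A picture is of the moment at which its call begins: read the wrist's pose just before it. There is no depth.
- hand_in(): hands the job in; it is judged then, once.
The state is a dict: "time_s": time; "joint_positions": joint angles; "qvel": joint speeds; "tau": joint torques, N m; "position": TCP position; "tcp_rot": TCP orientation; "force": force on the tool from outside, world axes, zero at the start; "moment": the same for the moment, N m; "opening": opening from 0.0 (shut) to 1.0 (fully open); "grasp_force": force on a finger pad.
Only numpy, scipy, OpenCV 4.12 (cv2) and the standard library are available. Lean on these libraries where they do the work, as an engineer would, in place of code of your own. Each camera call takes 0.05 s, during which the arm holds its last target. There are 200 camera calls.

### The job

On the plywood control board, push the flat metal power supply through the narrow gap between the two grey wiring ducts until its front end sits flush against the aluminium stop angle behind them, with its screw terminals left at the rear between the ducts. Only push it along the board with the fingers, never lift or tip it, and leave the other loose things on the board where they are.

Things in the scene. Friction and masses are not known exactly. Their poses are not given: they have to be found in the camera images.
- board: Fixed plywood control board, 560 x 420 x 15 mm, flat on the bench, upper face at z = 0.015 m. Origin: on the bench right under the middle of the gap's mouth (= the board's centre). x: the way in through the gap; y: to the left of that way; z up
- mouth (a point): Middle of the mouth of the 103 mm wide gap, level with the ducts' near ends, on the board's upper face; axes as the board
- duct_left (a point): Left wiring duct (on the board's +y side): fixed grey slotted trunking, 120 mm long, 40 wide, 41 tall, along the board's x from 0 to 120 mm, inner face at board y = +51.5 mm. Point: middle of its cover's top
- duct_right (a point): Right wiring duct, the same on the -y side: inner face at board y = -51.5 mm. Point: middle of its cover's top
- stop (a point): Fixed aluminium stop angle beyond the ducts, 90 mm wide, 25 tall. Point: middle of its upright face towards the gap, at board x = 164 mm, 12.5 mm above the board. Farther on (board x 185 to 275 mm) stand a fixed row of terminals 46 mm tall and a circuit breaker 87 mm tall
- psu: Loose power supply in a perforated aluminium case, 129 mm long (x), 97 wide (y), 30 tall (z), 0.27 to 0.45 kg, flat on the board before the gap. Origin: centre of its underside. +x: its plain front end, to go in first. The rear 19 mm is the lower black terminal block (20 mm tall), flush with the case's rear. It slides with friction and stays where the pushing stops
- psu_front (a point): Middle of the power supply's front end face, 15 mm above its underside
- psu_rear (a point): Middle of the power supply's rear end face (terminal end), 10 mm above its underside
- screwdriver: small screwdriver with a black handle lying on the board beside a duct (170 mm); bystander
- tape: roll of black tape, 64 mm across and 19 mm tall, lying on the board; bystander; origin at the centre of its underside
- screw_jar: small closed jar of screws, 48 mm across and 50 mm tall, on the board; bystander; origin at the centre of its underside
- dimmer: small white LED dimmer module, about 103 x 45 x 28 mm, loose on the board beside a duct; bystander; origin at the centre of its underside
- bit_holder: black holder with five upright steel driver bits, 60 x 30 x 28 mm, on the board past the end of the left duct; bystander; origin at the centre of its underside
Not all that is in view belongs to the job. What is shaped like the psu but purple is not meant.

How it is judged (in metres and radians):
On the way:
1. the power supply's front end has entered the gap between the ducts (x of psu_front in the frame of board between 0.01 and 0.15 m and y of psu_front in the frame of board between -0.01 and 0.01 m), for 0.05 s.
At the end, for the whole second after the job is handed in: the power supply lies flat and still on the board, its front end within 3 mm of the stop angle's face and square to it (within 0.05 rad), its terminal end between the ducts (x of psu_front in the frame of board between 0.161 and 0.168 m and x of psu_rear in the frame of board between 0.031 and 0.04 m and y of psu in the frame of board between -0.008 and 0.008 m and angle between the x axis of psu and the x axis of board, either way round below 0.05 rad and angle between psu's own z axis and vertical below 0.03 rad and height (world z) of psu below 0.018 m and linear speed of psu below 0.01 m/s); the robot touches nothing.
It fails at once if the power supply is lifted more than 8 mm off the board or tipped by more than 0.15 rad (height (world z) of psu above 0.023 m or angle between psu's own z axis and vertical above 0.15 rad).
It fails at once if another loose thing on the board is moved more than 25 mm (distance of any of screwdriver, tape, screw_jar, dimmer, bit_holder from where it was at the start of the episode above 0.025 m).
It also fails if it takes over 72 s, if anything falls off the work surface, if the arm or the gripper's body presses on something with over 40 N, if the wrist force passes 120 N, or if a joint passes its speed limit or range.

## Working session

There is one attempt and no reset: what is moved stays moved. The work goes in short steps, Python scripts to look and compute and a tool call to move; the robot and the scene stay as the last step left them, time stands still between calls to the robot, and variables do not carry over. Pictures are saved under pics/ and viewed, at most 10 in all, crops included, and the job is handed in when it is done.

Besides the shell and the picture viewer there is one more tool, called after ">>>" in YAML: its name, and indented under it one key for each argument. step_arm: Moves the arm, as the interface text tells. Scaled input: -1 to 1 covers 0.3 m each way for a shift and 45 degrees each way for a turn. Its arguments: {"type":"object","properties":{"steps":{"type":"array"}},"required":["steps"]}

```bash
mkdir -p pics; python3 - <<'E'
from rig import *
import cv2,numpy as np,pickle
s=read_state();print({k:np.round(s[k],3).tolist() for k in('time_s','position','tcp_rot','force')})
d={}
for n in('top','side'):
    c=capture(n);d[n]=c;cv2.imwrite(f'pics/{n}0.png',c['image'][...,::-1]);print(n,c['vertical_fov'],c['cx'],c['cy'],np.round(c['world_from_camera'],3).tolist())
pickle.dump(d,open('c0.pkl','wb'))
E
```

```text
{'time_s': 0.0, 'position': [0.223, 0.583, 0.222], 'tcp_rot': [[-0.934, 0.357, -0.001], [0.357, 0.934, -0.002], [0.0, -0.002, -1.0]], 'force': [-1.123, 0.894, -0.092]}
top 57.64827414754907 260.16849258760936 188.52744676632585 [[-0.01, -0.989, 0.15, 0.377], [-1.0, 0.01, -0.004, 0.042], [0.002, -0.15, -0.989, 0.797], [0.0, 0.0, 0.0, 1.0]]
side 46.47528447088184 255.38350073291159 195.2215173587153 [[0.885, -0.309, 0.349, 0.178], [-0.466, -0.572, 0.674, -0.636], [-0.009, -0.759, -0.651, 0.682], [0.0, 0.0, 0.0, 1.0]]
```

View pics/top0.png

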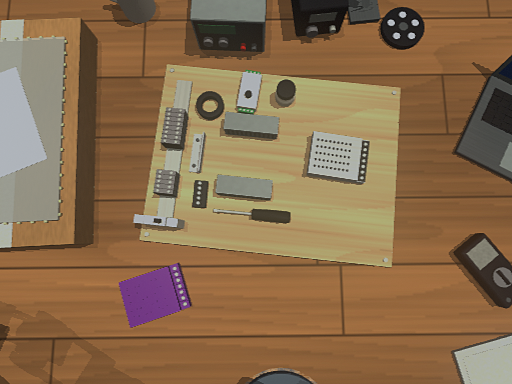

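View pics/side0.png

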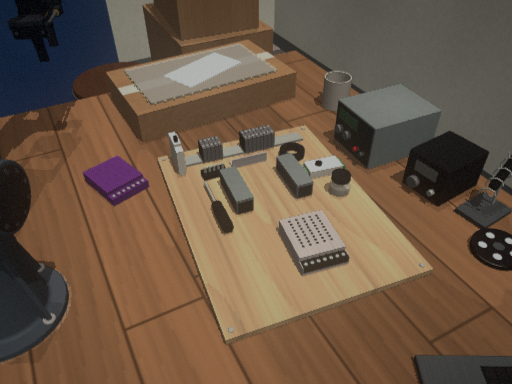

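The top view shows two PSU-shaped things. The metallic perforated one lies on the board at about (338,157), with its black terminals at the right (365,160) and its front facing the ducts at (251,125) and (244,187). The purple one is off the board at (155,295). The metallic one fits the description. I'll measure it and confirm in an enlarged crop.

```bash
cat > h.py <<'E'
import numpy as np,cv2
def ray(c,uv):
    uv=np.atleast_2d(np.asarray(uv,float)); f=c['image'].shape[0]/2/np.tan(np.radians(c['vertical_fov']/2))
    T=np.asarray(c['world_from_camera'])
    d=np.c_[(uv-[c['cx'],c['cy']])/f,np.ones(len(uv))]@T[:3,:3].T
    return T[:3,3],d
def plane(c,uv,z):
    o,d=ray(c,uv); return o+d*((z-o[2])/d[:,2])[:,None]
def quad(mask):
    cs,_=cv2.findContours(mask,cv2.RETR_EXTERNAL,cv2.CHAIN_APPROX_NONE)
    c=max(cs,key=cv2.contourArea); return c,cv2.minAreaRect(c)
E
python3 - <<'E'
import pickle;from h import *
d=pickle.load(open('c0.pkl','rb'));c=d['top'];im=c['image']
hsv=cv2.cvtColor(im,cv2.COLOR_RGB2HSV)
for p in[(320,220),(200,230),(312,150),(338,138),(365,160),(250,123),(245,185),(100,350),(380,300)]:print(p,hsv[p[1],p[0]])
cv2.imwrite('pics/crop0.png',cv2.resize(im[55:275,130:410,::-1],None,fx=2.7,fy=2.7,interpolation=cv2.INTER_CUBIC))
E
```

```text
(320, 220) [ 26  92 175]
(200, 230) [ 19 106 175]
(312, 150) [ 45  11 185]
(338, 138) [ 43  13 178]
(365, 160) [30 25 91]
(250, 123) [ 43  23 135]
(245, 185) [ 39  24 140]
(100, 350) [ 14 151 144]
(380, 300) [ 14 150 148]
```

View pics/crop0.png

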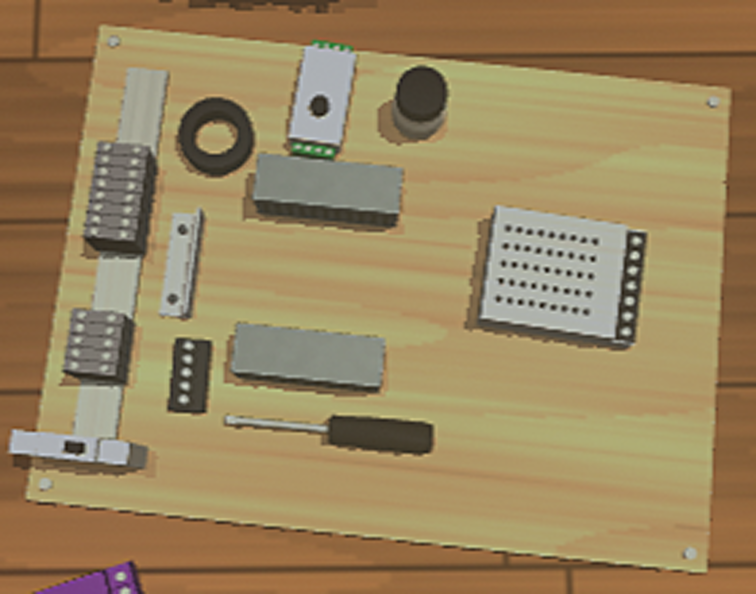

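The crop confirms it: a metallic perforated case with its front edge at crop x≈480–496 and black terminals at crop x≈635. The ducts, stop and board corners are also clear. Next I compute the frames.

```bash
cat >> h.py <<'E'
def order(q): # TL,TR,BR,BL in picture
    q=np.asarray(q,float).reshape(-1,2);s=q.sum(1);t=q[:,0]-q[:,1]
    return q[[s.argmin(),t.argmax(),s.argmax(),t.argmin()]]
def poly4(c):
    h=cv2.convexHull(c);
    for e in np.arange(.01,.12,.004):
        a=cv2.approxPolyDP(h,e*cv2.arcLength(h,True),True)
        if len(a)==4:return order(a)
    return order(cv2.boxPoints(cv2.minAreaRect(c)))
def comps(mask,lo,hi):
    cs,_=cv2.findContours(mask.astype(np.uint8)*255,cv2.RETR_EXTERNAL,cv2.CHAIN_APPROX_NONE)
    return [k for k in cs if lo<cv2.contourArea(k)<hi]
E
python3 - <<'E'
import pickle;from h import *
np.set_printoptions(precision=4,suppress=True)
d=pickle.load(open('c0.pkl','rb'));c=d['top'];k=4
im=cv2.resize(c['image'],None,fx=k,fy=k,interpolation=cv2.INTER_CUBIC)
hsv=cv2.cvtColor(im,cv2.COLOR_RGB2HSV).astype(int);H,S,V=hsv[...,0],hsv[...,1],hsv[...,2]
unk=lambda q:(q+.5)/k-.5
cr=np.array([[101,26],[730,88],[706,572],[26,499]])/2.7+[130,55]-.3
B=plane(c,cr,.015);print('board',B[:,:2].tolist());print('sides',[np.linalg.norm(B[i]-B[i-1]) for i in range(4)])
bx=(B[0]+B[3]-B[1]-B[2])[:2];by=(B[3]+B[2]-B[0]-B[1])[:2]
print('centre',B.mean(0),'yaw x',np.degrees(np.arctan2(bx[1],bx[0])),'from y',np.degrees(np.arctan2(by[1],by[0]))-90)
sub=np.zeros(V.shape,bool);sub[125*k:190*k,295*k:380*k]=1
for nm,m,z in[('case',(S<40)&(V>140)&sub,.045)]:
    m=cv2.morphologyEx(m.astype(np.uint8),cv2.MORPH_CLOSE,np.ones((25,25)))
    for q in comps(m,5000,1e6):
        p=unk(poly4(q));P=plane(c,p,z);print(nm,p.tolist(),P.tolist(),[np.linalg.norm(P[i]-P[i-1]) for i in range(4)])
sub[:]=0;sub[105*k:205*k,205*k:285*k]=1
for q in comps((S<45)&(V>115)&sub,3000,1e6):
    p=unk(poly4(q));P=plane(c,p,.056);print('duct',p.tolist(),P[:,:2].tolist(),[np.linalg.norm(P[i]-P[i-1]) for i in range(4)])
E
```

```text
board [[0.7988986476029389, 0.25896412109410044], [0.7355423268306598, -0.29561089375408767], [0.319599051976568, -0.24678283839962017], [0.38403936727605187, 0.3082161520510809]]
sides [np.float64(0.41777264753299737), np.float64(0.5581822914386194), np.float64(0.4187994590326562), np.float64(0.5587275128693721)]
centre [0.5595 0.0062 0.015 ] yaw x 83.42983401286898 from y 83.26713110683093
case [[313.125, 130.875], [367.875, 140.375], [362.875, 181.375], [307.625, 171.875]] [[0.6204938809932238, -0.08065334901763951, 0.04500000000000004], [0.5973601619056532, -0.20202243729831437, 0.04500000000000004], [0.5047819107901063, -0.1858272094595167, 0.04500000000000004], [0.5271580450886384, -0.06547685852408527, 0.04500000000000004]] [np.float64(0.09456164194697886), np.float64(0.12355413610601983), np.float64(0.09398413687619757), np.float64(0.12241281941213283)]
duct [[217.125, 175.125], [271.125, 179.625], [270.375, 196.625], [216.125, 192.125]] [[0.5197383853599861, 0.13196977691167694], [0.5087092987379117, 0.015398967266083325], [0.4717565775785448, 0.017559118456064643], [0.48265004257154165, 0.1338106402500804]] [np.float64(0.03713399990068179), np.float64(0.1170913934204664), np.float64(0.03701580546530768), np.float64(0.11676079778323789)]
duct [[225.125, 112.125], [277.625, 116.625], [277.125, 133.125], [223.875, 128.375]] [[0.6620315731959465, 0.11536122073186501], [0.6504844552532834, -0.0011493453286876287], [0.6125584819739474, 0.0006259742940651764], [0.6245460073089987, 0.11794007297972427]] [np.float64(0.0375741683711163), np.float64(0.1170813731407869), np.float64(0.0379675020109019), np.float64(0.11792496984984586)]
```

>>> step_arm:
  steps:
    - [-0.78,-0.56,0,0,0,-0.318,-0.15]
    - [-0.78,-0.56,0,0,0,-0.318,-0.15]
    - [-0.78,-0.56,0,0,0,-0.318,-0.15]
    - [-0.78,-0.56,0,0,0,-0.318,-0.15]
    - [-0.78,-0.56,0,0,0,-0.318,-0.15]
    - [-0.78,-0.56,0,0,0,-0.318,-0.15]
    - [-0.78,-0.56,0,0,0,-0.318,-0.15]
    - [-0.78,-0.56,0,0,0,-0.318,-0.15]

```text
time_s: 0.77
position: [0.3855, 0.3381, 0.2227]
tcp_rot: [[-0.993, 0.121, 0.001], [0.121, 0.993, -0.003], [-0.002, -0.003, -1.0]]
force: [-0.1, 0.6, 0.2]
opening: 0.586
grasp_force: 0.0
```

```bash
cat >> h.py <<'E'
O=np.array([.5602,.007]);yaw=np.radians(83.4);U=np.array([np.cos(yaw),np.sin(yaw)]);Vv=np.array([-U[1],U[0]])
def tb(p): p=np.asarray(p)[...,:2]-O; return np.stack([p@U,p@Vv],-1)
def st():
    from rig import read_state
    s=read_state();R=np.array(s['tcp_rot']);F=np.array(s['force'])
    print('t',round(s['time_s'],2),'board',np.round(tb(s['position'])*1e3,1),'z',round(s['position'][2]*1e3,1),'tool y yaw rel bx',round(np.degrees(np.arctan2(R[1,1],R[0,1]))-83.4,2),'tilt',np.round(R[:2,2],4),'F b',np.round(tb(F[:2]+O),1),round(F[2],1),'open',round(s['opening'],3),'j',np.round(s['joint_positions'],0))
    return s
E
python3 -c "
from h import *;st()"
```

```text
t 0.77 board [308.8 211.6] z 222.7 tool y yaw rel bx -0.37 tilt [ 0.0015 -0.003 ] F b [0.6 0.1] 0.2 open 0.586 j [ 29.  22.  98.  -0.  60. -54.]
```

>>> step_arm:
  steps:
    - [-0.512,-0.752,0,0,0,-0.008,-0.15]
    - [-0.512,-0.752,0,0,0,-0.008,-0.15]
    - [-0.512,-0.752,0,0,0,-0.008,-0.15]
    - [-0.512,-0.752,0,0,0,-0.008,-0.15]
    - [-0.512,-0.752,0,0,0,-0.008,-0.15]
    - [-0.512,-0.752,0,0,0,-0.008,-0.15]
    - [-0.512,-0.752,0,0,0,-0.008,-0.15]
    - [-0.512,-0.752,0,0,0,-0.008,-0.15]

```text
time_s: 1.43
position: [0.5113, 0.0978, 0.2228]
tcp_rot: [[-0.994, 0.114, 0.002], [0.114, 0.994, -0.002], [-0.003, -0.001, -1.0]]
force: [0.0, 0.2, -0.2]
opening: 0.57
grasp_force: 0.0
```

>>> step_arm:
  steps:
    - [-0.512,-0.752,0,0,0,0,-0.15]
    - [-0.512,-0.752,0,0,0,0,-0.15]
    - [-0.512,-0.752,0,0,0,0,-0.15]
    - [-0.512,-0.752,0,0,0,0,-0.15]
    - [-0.512,-0.752,0,0,0,0,-0.15]
    - [-0.512,-0.752,0,0,0,0,-0.15]
    - [-0.512,-0.752,0,0,0,0,-0.15]
    - [-0.512,-0.752,0,0,0,0,-0.15]

```text
time_s: 2.1
position: [0.639, -0.1435, 0.2223]
tcp_rot: [[-0.994, 0.112, 0.002], [0.112, 0.994, -0.002], [-0.003, -0.002, -1.0]]
force: [0.6, -0.1, -0.8]
opening: 0.576
grasp_force: 0.0
```

```bash
python3 - <<'E'
from h import *;from rig import *
st();c=capture('wrist');print(c['vertical_fov'],c['cx'],c['cy'],np.round(c['T_tool_cam'],3).tolist())
cv2.imwrite('pics/w1.png',c['image'][...,::-1])
import pickle;pickle.dump((read_state(),c),open('w1.pkl','wb'))
E
```

```text
t 2.1 board [-140.4  -95.5] z 222.3 tool y yaw rel bx 0.15 tilt [ 0.0024 -0.0022] F b [-0.1 -0.6] -0.8 open 0.576 j [ -22.   33.   78.   -0.   70. -106.]
69.8946555016492 255.5716860983009 191.28243215041195 [[-0.001, -0.954, -0.299, 0.083], [1.0, -0.001, 0.0, -0.0], [-0.001, -0.299, 0.954, -0.161], [0.0, 0.0, 0.0, 1.0]]
```

View pics/w1.png

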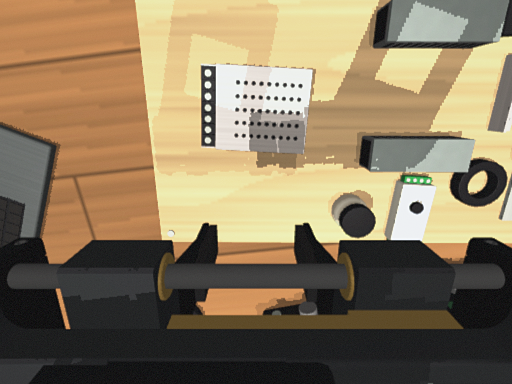

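The wrist view shows the metal PSU at (205–314, 65–154) with its terminals at left (208,105), plus the ducts and the jar at (352,215). I'll cross-check the PSU pose and the jar from it.

```bash
cat >> h.py <<'E'
def wr(s,c):
    T=np.eye(4);T[:3,:3]=s['tcp_rot'];T[:3,3]=s['position'];c=dict(c);c['world_from_camera']=T@np.asarray(c['T_tool_cam']);return c
E
python3 - <<'E'
import pickle;from h import *
np.set_printoptions(precision=4,suppress=True)
s,c=pickle.load(open('w1.pkl','rb'));c=wr(s,c)
f=lambda uv,z:print(np.round(tb(plane(c,uv,z))*1e3,1).tolist())
f([[217,65],[314,68],[304,153.5]],.045)
f([[202,66],[216,65],[215,147.5],[202,146]],.035)
f([[361,168],[372,137],[377,39]],.056)
f([[357,220]],.065)
d=pickle.load(open('c0.pkl','rb'))['top'];c=d
f(np.array([[496,206],[478,318],[629,226],[616,340]])/2.7+[130,55]-.3,.045)
f(np.array([[421,85]])/2.7+[130,55]-.3,.065)
f(np.array([[166,316],[190,318]])/2.7+[130,55],.04)
E
```

```text
[[-181.2, 32.9], [-71.8, 30.2], [-77.7, -66.8]]
[[-199.9, 33.1], [-183.7, 34.2], [-188.7, -61.2], [-205.0, -59.4]]
[[-9.5, -82.5], [-0.9, -45.3], [-8.9, 57.4]]
[[-10.2, -147.0]]
[[-80.8, -69.8], [-74.0, 26.0], [-191.5, -64.3], [-186.9, 32.4]]
[[-8.4, -159.4]]
[[179.0, 50.8], [159.2, 50.4]]
```

>>> step_arm:
  steps:
    - [0,0,0.13,0,0,0,-0.15]
    - [0,0,0.26,0,0,0,-0.15]
    - [0,0,0.39,0,0,0,-0.15]
    - [0,0,0.5,0,0,0,-0.15]
    - [0,0,0.58,0,0,0,-0.15]
    - [0,0,0.58,0,0,0,-0.15]
    - [0,0,0.58,0,0,0,-0.15]

```text
time_s: 2.73
position: [0.6348, -0.1366, 0.0477]
tcp_rot: [[-0.994, 0.107, -0.004], [0.107, 0.994, 0.002], [0.005, 0.002, -1.0]]
force: [0.2, 0.1, 0.5]
opening: 0.574
grasp_force: 0.0
```

>>> step_arm:
  steps:
    - [0.01,0,0,0,0,0,-0.15]
    - [0.02,0,0,0,0,0,-0.15]
    - [0.03,0,0,0,0,0,-0.15]
    - [0.04,0,0,0,0,0,-0.15]
    - [0.05,0,0,0,0,0,-0.15]
    - [0.06,0,0,0,0,0,-0.15]
    - [0.07,0,0,0,0,0,-0.15]
    - [0.08,0,0,0,0,0,-0.15]

```text
time_s: 3.4
position: [0.6123, -0.1367, 0.0491]
tcp_rot: [[-0.994, 0.109, 0.0], [0.109, 0.994, -0.0], [-0.0, -0.0, -1.0]]
force: [-0.2, -0.0, -0.7]
opening: 0.571
grasp_force: 0.0
```

```bash
python3 - <<'E'
from h import *;from rig import *
st();c=capture('top');cv2.imwrite('pics/t2.png',cv2.resize(c['image'][90:200,200:400,::-1],None,fx=4,fy=4,interpolation=cv2.INTER_CUBIC))
E
```

```text
t 3.4 board [-136.8  -68.3] z 49.1 tool y yaw rel bx 0.36 tilt [ 0. -0.] F b [-0.1  0.2] -0.7 open 0.571 j [ -23.   43.   89.   -0.   48. -107.]
```

View pics/t2.png

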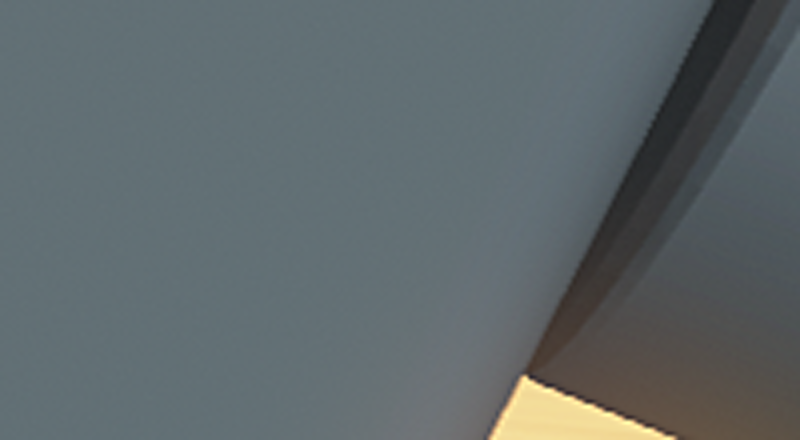

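The top view is blocked by the arm. I'll use the wrist view instead.

```bash
python3 - <<'E'
from h import *;from rig import *
import pickle
s=st();c=capture('wrist');pickle.dump((s,c),open('w2.pkl','wb'));cv2.imwrite('pics/w2.png',c['image'][...,::-1])
E
```

```text
t 3.45 board [-136.6  -67.4] z 48.9 tool y yaw rel bx 0.36 tilt [-0.0013  0.0005] F b [0.2 0.6] 0.1 open 0.58 j [ -23.   43.   89.   -0.   48. -107.]
```

View pics/w2.png

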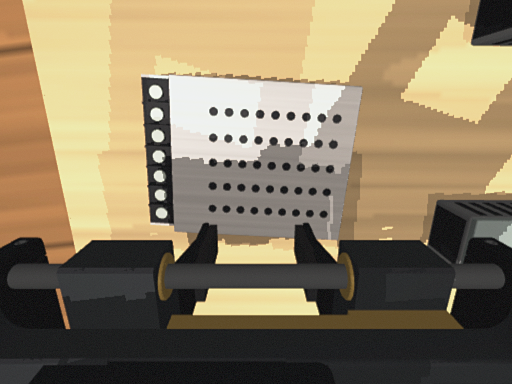

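```bash
python3 - <<'E'
import pickle;from h import *
s,c=pickle.load(open('w2.pkl','rb'));c=wr(s,c)
f=lambda uv,z:print(np.round(tb(plane(c,uv,z))*1e3,1).tolist())
f([[169,78],[361,87],[340,238],[174,231]],.045)
f([[142,77],[150,222]],.035)
T=np.linalg.inv(c['world_from_camera']);F=192/np.tan(np.radians(c['vertical_fov']/2))
for x in(-10,0,10):
  p=T@np.array([*(np.array(s['position'])+np.array(s['tcp_rot'])@[x/1e3,.025,.025]),1]);print(x,p[:2]/p[2]*F+[c['cx'],c['cy']])
E
```

```text
[[-185.2, 30.0], [-77.9, 25.9], [-80.6, -67.8], [-190.2, -63.3]]
[[-204.0, 31.3], [-209.4, -61.4]]
-10 [289.02066892 236.13269792]
0 [289.50718264 223.81455056]
10 [290.00832116 211.12611441]
```

>>> step_arm:
  steps:
    - [0.007,0,0,0,0,0.008,-0.15]
    - [0.014,0,0,0,0,0.008,-0.15]
    - [0.021,0,0,0,0,0.008,-0.15]
    - [0.028,0,0,0,0,0.008,-0.15]
    - [0.034,0,0,0,0,0.008,-0.15]
    - [0.034,0,0,0,0,0.008,-0.15]

```text
time_s: 4.0
position: [0.6019, -0.1354, 0.0488]
tcp_rot: [[-0.993, 0.115, -0.001], [0.115, 0.993, 0.0], [0.001, 0.0, -1.0]]
force: [0.5, 0.6, -0.5]
opening: 0.577
grasp_force: 0.0
```

```bash
cat > psu.py <<'E'
# PSU bright top in the wrist view -> corners (board mm)
from h import *;from rig import *
import pickle,sys
s=st();c=capture('wrist');n=sys.argv[1];pickle.dump((s,c),open(n+'.pkl','wb'));cv2.imwrite(f'pics/{n}.png',c['image'][...,::-1])
h=cv2.cvtColor(c['image'],cv2.COLOR_RGB2HSV).astype(int)
m=((h[...,1]<32)&(h[...,2]>85)).astype(np.uint8)
m=cv2.morphologyEx(m,cv2.MORPH_CLOSE,np.ones((9,9)))
w=wr(s,c)
for q in comps(m,4000,1e5):
    p=poly4(q);print(p.tolist(),np.round(tb(plane(w,p,.045))*1e3,1).tolist())
E
python3 psu.py w3
```

```text
t 4.0 board [-136.6  -57.8] z 48.8 tool y yaw rel bx 0.01 tilt [-0.0008  0.0003] F b [ 0.6 -0.5] -0.5 open 0.577 j [ -23.   43.   90.   -0.   47. -106.]
[[142.0, 92.0], [359.0, 104.0], [336.0, 250.0], [152.0, 237.0]] [[-200.5, 32.5], [-77.5, 26.0], [-82.5, -67.5], [-205.1, -57.7]]
```

View pics/w3.png

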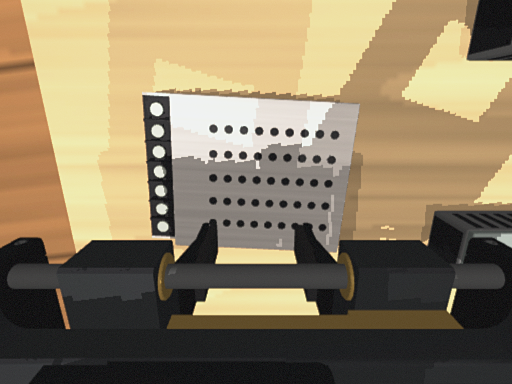

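The picture shows the PSU where it was, with both finger ends apparently over its near edge at row ~225 and no contact force. Before pushing on, I'll check the PSU top's height by triangulation.

```bash
python3 - <<'E'
import pickle;from h import *
np.set_printoptions(precision=1,suppress=True)
W=[wr(*pickle.load(open(f'w{i}.pkl','rb'))) for i in(1,2,3)];t=pickle.load(open('c0.pkl','rb'))['top']
a=lambda x:np.array(x)/2.7+[130,55]-.3
def tri(obs):
    A=np.zeros((3,3));b=np.zeros(3);L=[]
    for c,uv in obs:
        o,d=ray(c,uv);d=d[0]/np.linalg.norm(d);P=np.eye(3)-np.outer(d,d);A+=P;b+=P@o;L.append((P,o))
    X=np.linalg.solve(A,b);print(tb(X)*1e3,X[2]*1e3,'res',np.array([np.linalg.norm(P@(X-o))*1e3 for P,o in L]))
FL=[(W[0],[314,68]),(W[1],[361,87]),(W[2],[359,104])];FR=[(W[0],[304,153]),(W[1],[340,238])]
tri(FL);tri(FR);tri([FL[0],FL[2]])
tri([FL[0],(t,a([478,318]))]);tri([FR[0],(t,a([496,206]))]);tri([FR[1],(t,a([496,206]))])
E
```

```text
[-71.   28.3] 29.519284834667495 res [4.2 1.9 2.4]
[-79.4 -66.8] 45.8758872940978 res [1.7 1.7]
[-71.8  28.7] 34.88978606881434 res [3.3 3.3]
[-73.3  28.6] 54.83411048210711 res [0.6 0.6]
[-79.6 -64.8] 57.48468409667863 res [0.8 0.8]
[-80.6 -69.1] 44.30838446120958 res [0.9 0.9]
```

```bash
python3 - <<'E'
from h import *;from rig import *
import pickle
s=st();c=capture('side');pickle.dump((s,c),open('s3.pkl','wb'))
T=np.linalg.inv(c['world_from_camera']);F=192/np.tan(np.radians(c['vertical_fov']/2))
for y in(-.033,.033):
  for z in(0,.025):
    p=T@np.array([*(np.array(s['position'])+np.array(s['tcp_rot'])@[0,y,z]),1]);print(y,z,p[:2]/p[2]*F+[c['cx'],c['cy']])
cv2.imwrite('pics/s3.png',cv2.resize(c['image'][150:290,230:400,::-1],None,fx=4,fy=4,interpolation=cv2.INTER_CUBIC))
E
```

```text
t 4.05 board [-136.7  -58.2] z 48.9 tool y yaw rel bx 0.01 tilt [-0.0003  0.0001] F b [-0.1 -0.5] 0.4 open 0.576 j [ -23.   43.   90.   -0.   47. -106.]
-0.033 0 [336.90386617 237.75956228]
-0.033 0.025 [335.5189985 246.5153399]
0.033 0 [321.16489332 216.23511038]
0.033 0.025 [320.12234434 224.92672202]
```

View pics/s3.png

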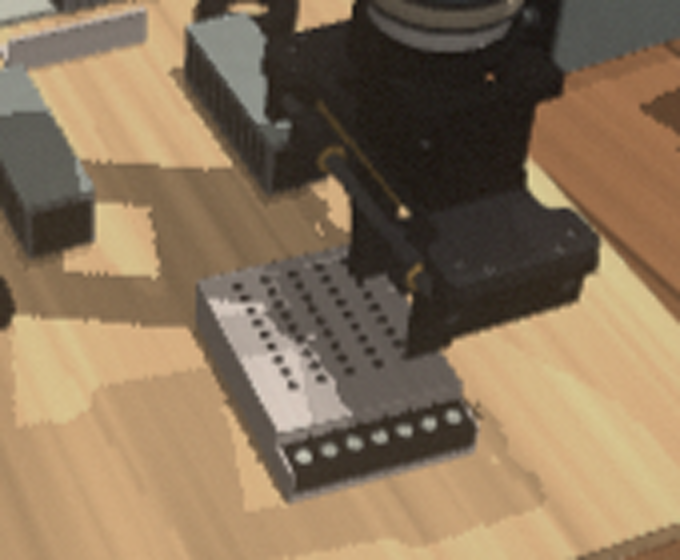

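The side view suggests the fingertips hover above the case top rather than beside it (tip at crop (410,357), left of the case edge). I'll back off and probe downward gently to find the true tip height.

>>> step_arm:
  steps:
    - [-0.06,0,0,0,0,0,-0.15]
    - [-0.13,0,0,0,0,0,-0.15]
    - [-0.13,0,0,0,0,0,-0.15]
    - [-0.13,0,0.007,0,0,0,-0.15]
    - [-0.13,0,0.014,0,0,0,-0.15]
    - [-0.13,0,0.02,0,0,0,-0.15]
    - [-0.13,0,0.02,0,0,0,-0.15]

```text
time_s: 4.68
position: [0.6396, -0.1395, 0.0421]
tcp_rot: [[-0.993, 0.115, -0.003], [0.115, 0.993, 0.001], [0.003, 0.001, -1.0]]
force: [-0.1, -0.7, 0.4]
opening: 0.574
grasp_force: 0.0
```

>>> step_arm:
  steps:
    - [0,0,0.005,0,0,0,-0.15]
    - [0,0,0.01,0,0,0,-0.15]
    - [0,0,0.01,0,0,0,-0.15]

```text
time_s: 4.93
position: [0.6408, -0.1399, 0.0396]
tcp_rot: [[-0.993, 0.115, -0.001], [0.115, 0.993, 0.0], [0.001, 0.0, -1.0]]
force: [-0.6, -0.5, 0.3]
opening: 0.578
grasp_force: 0.0
```

```bash
python3 psu.py w4;python3 - <<'E'
import pickle;from h import *
# dark finger tips: topmost dark row inside columns 190-225 / 285-320
for i in(1,2,3,4):
    s,c=pickle.load(open(f'w{i}.pkl','rb'));g=cv2.cvtColor(c['image'],cv2.COLOR_RGB2GRAY)
    for a,b in((195,218),(294,316)):
        m=g[205:262,a:b]<45;r=np.where(m.sum(1)>=4)[0];print(i,a,r[:1]+205,np.where(m[r[0]+1])[0][[0,-1]]+a)
E
```

```text
t 4.93 board [-136.7  -97. ] z 39.6 tool y yaw rel bx 0.0 tilt [-0.0007  0.0003] F b [-0.6  0.5] 0.3 open 0.578 j [ -22.   46.   84.   -0.   50. -105.]
[[126.0, 13.0], [374.0, 22.0], [346.0, 201.0], [140.0, 187.0]] [[-200.3, 29.6], [-77.8, 25.6], [-82.5, -68.5], [-204.7, -59.7]]
1 195 [224] [203 208]
1 294 [224] [303 308]
2 195 [206] [210 215]
2 294 [210] [294 312]
3 195 [220] [210 215]
3 294 [205] [295 313]
4 195 [223] [203 208]
4 294 [223] [303 308]
```

>>> step_arm:
  steps:
    - [0,0,0.007,0,0,0,-0.15]
    - [0,0,0.014,0,0,0,-0.15]
    - [0,0,0.02,0,0,0,-0.15]
    - [0,0,0.02,0,0,0,-0.15]

```text
time_s: 5.32
position: [0.6409, -0.1399, 0.0334]
tcp_rot: [[-0.993, 0.115, -0.001], [0.115, 0.993, 0.0], [0.001, 0.0, -1.0]]
force: [0.6, -0.6, -0.1]
opening: 0.576
grasp_force: 0.0
```

>>> step_arm:
  steps:
    - [0,0,0.006,0,0,0,-0.15]
    - [0,0,0.012,0,0,0,-0.15]
    - [0,0,0.017,0,0,0,-0.15]
    - [0,0,0.017,0,0,0,-0.15]

```text
time_s: 5.65
position: [0.641, -0.1399, 0.0284]
tcp_rot: [[-0.993, 0.115, -0.001], [0.115, 0.993, 0.0], [0.001, 0.0, -1.0]]
force: [-0.2, 0.3, 0.0]
opening: 0.575
grasp_force: 0.0
```

```bash
python3 -c "
from h import *;st()"
```

```text
t 5.65 board [-136.7  -97.1] z 28.4 tool y yaw rel bx 0.0 tilt [-0.0006  0.0003] F b [0.3 0.2] 0.0 open 0.575 j [ -22.   47.   85.   -0.   49. -105.]
```

>>> step_arm:
  steps:
    - [0,0,0.005,0,0,0,-0.15]
    - [0,0,0.01,0,0,0,-0.15]
    - [0,0,0.01,0,0,0,-0.15]

```text
time_s: 5.9
position: [0.6411, -0.1399, 0.0255]
tcp_rot: [[-0.993, 0.115, -0.0], [0.115, 0.993, 0.0], [0.0, 0.0, -1.0]]
force: [-0.2, 0.6, 0.0]
opening: 0.576
grasp_force: 0.0
```

>>> step_arm:
  steps:
    - [0,0,0.005,0,0,0,-0.15]
    - [0,0,0.01,0,0,0,-0.15]
    - [0,0,0.01,0,0,0,-0.15]

```text
time_s: 6.15
position: [0.6411, -0.1399, 0.0225]
tcp_rot: [[-0.993, 0.115, -0.0], [0.115, 0.993, 0.0], [0.0, 0.0, -1.0]]
force: [-0.1, 0.1, -0.7]
opening: 0.577
grasp_force: 0.0
```

Even at z = 0.0225 there is no contact, which agrees with the two views: the tips really end near the TCP height, not 25 mm ahead. This is therefore a good pushing height, so I push gently in +x of the tool.

>>> step_arm:
  steps:
    - [0.015,0,0,0,0,0,-0.15]
    - [0.03,0,0,0,0,0,-0.15]
    - [0.045,0,0,0,0,0,-0.15]
    - [0.06,0,0,0,0,0,-0.15]
    - [0.075,0,0,0,0,0,-0.15]
    - [0.09,0,0,0,0,0,-0.15]
    - [0.1,0,0,0,0,0,-0.15]
    - [0.1,0,0,0,0,0,-0.15]

```text
time_s: 6.82
position: [0.6107, -0.1365, 0.023]
tcp_rot: [[-0.993, 0.115, -0.001], [0.115, 0.993, 0.0], [0.001, -0.0, -1.0]]
force: [0.5, 0.5, 0.1]
opening: 0.576
grasp_force: 0.0
```

```bash
python3 psu.py w5
```

```text
t 6.82 board [-136.7  -66.6] z 23.0 tool y yaw rel bx 0.01 tilt [-0.0008  0.0001] F b [ 0.6 -0.5] 0.1 open 0.576 j [ -23.   46.   89.   -0.   45. -106.]
[[107.0, 52.0], [375.0, 49.0], [353.0, 236.0], [133.0, 230.0]] [[-204.4, 39.8], [-82.3, 41.0], [-82.5, -52.9], [-204.5, -49.2]]
```

>>> step_arm:
  steps:
    - [0.008,0,0,0,0,0,-0.15]
    - [0.016,0,0,0,0,0,-0.15]
    - [0.023,0,0,0,0,0,-0.15]
    - [0.023,0,0,0,0,0,-0.15]
    - [0,0,0,0,0,0,-0.15]
    - [-0.05,0,-0.05,0,0,0,-0.15]
    - [-0.05,-0.1,-0.19,0,0,0,-0.15]
    - [-0.05,-0.15,-0.3,0,0,0,-0.15]

```text
time_s: 7.53
position: [0.6204, -0.1803, 0.1075]
tcp_rot: [[-0.994, 0.113, -0.006], [0.113, 0.994, 0.002], [0.006, 0.002, -1.0]]
force: [0.5, -0.7, -0.8]
opening: 0.574
grasp_force: 0.0
```

>>> step_arm:
  steps:
    - [0.1,-0.1,0,0,0,0.15,-0.15]
    - [0.2,-0.2,0,0,0,0.3,-0.15]
    - [0.27,-0.24,0,0,0,0.45,-0.15]
    - [0.27,-0.24,0,0,0,0.6,-0.15]
    - [0.27,-0.24,0,0,0,0.75,-0.15]
    - [0.27,-0.24,0,0,0,0.9,-0.15]
    - [0.27,-0.24,0,0,0,1,-0.15]
    - [0.27,-0.24,0,0,0,1,-0.15]

```text
time_s: 8.2
position: [0.5325, -0.2432, 0.1088]
tcp_rot: [[-0.62, 0.785, -0.001], [0.785, 0.62, 0.001], [0.001, -0.0, -1.0]]
force: [0.5, 0.3, 0.2]
opening: 0.573
grasp_force: 0.0
```

>>> step_arm:
  steps:
    - [0,0,0,0,0,0.15,-0.15]
    - [0,0,0,0,0,0.3,-0.15]
    - [0,0,0,0,0,0.45,-0.15]
    - [0,0,0,0,0,0.6,-0.15]
    - [0,0,0,0,0,0.75,-0.15]
    - [0,0,0,0,0,0.9,-0.15]
    - [0,0,0,0,0,1,-0.15]
    - [0,0,0,0,0,1,-0.15]

```text
time_s: 8.87
position: [0.5326, -0.2431, 0.1088]
tcp_rot: [[0.114, 0.993, -0.001], [0.993, -0.114, 0.0], [0.0, -0.001, -1.0]]
force: [0.6, -0.3, -0.5]
opening: 0.577
grasp_force: 0.0
```

```bash
python3 psu.py w6
```

```text
t 8.87 board [-251.6   -1.4] z 108.8 tool y yaw rel bx -89.94 tilt [-0.0007  0.0005] F b [-0.3 -0.6] -0.5 open 0.577 j [-35.  36.  93.  -0.  51. -29.]
[[187.0, 0.0], [322.0, 0.0], [310.0, 154.0], [199.0, 154.0]] [[-98.2, 47.6], [-98.3, -47.3], [-207.0, -45.3], [-207.0, 45.8]]
```

View pics/w6.png

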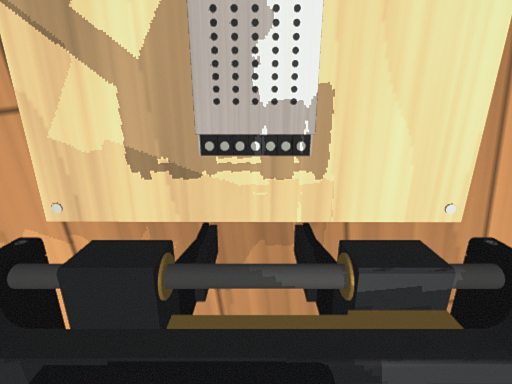

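The PSU (top at columns 187–322, terminals at row ~145) is square and close to the board's centre line; the corner screws are at (56,208) and (450,208). I refine that offset with the screws, by numbers only.

```bash
cat > scr.py <<'E'
import pickle,sys;from h import *
s,c=pickle.load(open(sys.argv[1]+'.pkl','rb'));w=wr(s,c);k=4
im=cv2.resize(c['image'],None,fx=k,fy=k,interpolation=cv2.INTER_CUBIC);h=cv2.cvtColor(im,cv2.COLOR_RGB2HSV).astype(int)
un=lambda q:(np.asarray(q,float)+.5)/k-.5
for u,v in((56,208),(450,208)):
    r=np.s_[(v-9)*k:(v+9)*k,(u-9)*k:(u+9)*k];m=(h[r][...,1]<50)
    y,x=np.nonzero(m);p=un([x.mean()+(u-9)*k,y.mean()+(v-9)*k]);print('screw',p,np.round(tb(plane(w,p,.017))*1e3,1))
# board side edges (first/last board-coloured) and PSU sides per row
g=cv2.cvtColor(im,cv2.COLOR_RGB2GRAY).astype(float)
for v in (20,60,100,125):
    S=h[v*k-3:v*k+4,:,1].mean(0);e=np.where(S<40)[0];e=e[(e>150*k)&(e<370*k)]
    p=un([[e[0],v*k],[e[-1],v*k]]);print('psu',p[:,0],np.round(tb(plane(w,p,.045))*1e3,1)[:,1])
    H=h[v*k-3:v*k+4,:,0].mean(0);b=np.where(H>19.5)[0];p=un([[b[0],v*k],[b[-1],v*k]]);print('board',p[:,0],np.round(tb(plane(w,p,.015))*1e3,1)[:,1])
E
python3 scr.py w6
```

```text
screw [ 56.50110619 207.7565366 ] [[-265.1  195. ]]
screw [450.26365863 208.68359081] [[-265.5 -191.6]]
psu [187.875 321.375] [ 47.9 -47.7]
board [-3.75000e-01  5.10125e+02] [ 207.5 -206.7]
psu [190.625 319.125] [ 47.7 -47.9]
board [  6.625 500.375] [ 209.8 -206.7]
psu [193.125 316.375] [ 47.8 -47.7]
board [ 17.125 490.375] [ 209.2 -206.5]
psu [194.875 314.625] [ 47.6 -47.6]
board [ 22.875 484.375] [ 209.6 -206.6]
```

The board's centre line reads y = +1.6 mm in this frame and the PSU sits at 0, square. I'll lower behind it, then push with a small +y drift (tool −y) of 1.6 mm.

>>> step_arm:
  steps:
    - [0,0,0.1,0,0,0,-0.15]
    - [0,0,0.2,0,0,0,-0.15]
    - [0,0,0.25,0,0,0,-0.15]
    - [0,0,0.288,0,0,0,-0.15]
    - [0,0,0.288,0,0,0,-0.15]

```text
time_s: 9.33
position: [0.5313, -0.2423, 0.0202]
tcp_rot: [[0.113, 0.994, -0.004], [0.994, -0.113, 0.003], [0.002, -0.004, -1.0]]
force: [-0.0, -1.0, -0.4]
opening: 0.573
grasp_force: 0.0
```

>>> step_arm:
  steps:
    - [0.02,0,0,0,0,0,-0.15]
    - [0.04,0,0,0,0,0,-0.15]
    - [0.06,0,0,0,0,0,-0.15]
    - [0.08,0,0,0,0,0,-0.15]
    - [0.1,0,0,0,0,0,-0.15]
    - [0.12,0,0,0,0,0,-0.15]
    - [0.14,0,0,0,0,0,-0.15]
    - [0.16,0,0,0,0,0,-0.15]

```text
time_s: 10.0
position: [0.539, -0.1957, 0.0232]
tcp_rot: [[0.114, 0.993, 0.002], [0.993, -0.114, -0.002], [-0.001, 0.002, -1.0]]
force: [-0.2, -2.2, 1.0]
opening: 0.575
grasp_force: 1.3
```

```bash
python3 psu.py w7
```

```text
t 10.0 board [-203.8   -2.2] z 23.2 tool y yaw rel bx -89.97 tilt [ 0.0018 -0.0016] F b [-2.2 -0. ] 1.0 open 0.575 j [-31.  43.  98.  -0.  39. -25.]
[[143.0, 0.0], [362.0, 0.0], [334.0, 229.0], [174.0, 230.0]] [[-77.4, 47.1], [-77.4, -47.8], [-186.3, -45.0], [-186.9, 43.5]]
```

>>> step_arm:
  steps:
    - [0.02,-0.001,0,0,0,0,-0.15]
    - [0.04,-0.002,0,0,0,0,-0.15]
    - [0.06,-0.003,0,0,0,0,-0.15]
    - [0.08,-0.004,0,0,0,0,-0.15]
    - [0.1,-0.005,0,0,0,0,-0.15]
    - [0.12,-0.006,0,0,0,0,-0.15]
    - [0.14,-0.006,0,0,0,0,-0.15]
    - [0.16,-0.006,0,0,0,0,-0.15]

```text
time_s: 10.72
position: [0.5418, -0.147, 0.0225]
tcp_rot: [[0.115, 0.993, -0.0], [0.993, -0.115, 0.0], [0.0, -0.0, -1.0]]
force: [-0.0, -1.9, 2.4]
opening: 0.572
grasp_force: 1.4
```

```bash
python3 psu.py w8; cat > gap.py <<'E'
import pickle,sys;from h import *
s,c=pickle.load(open(sys.argv[1]+'.pkl','rb'));w=wr(s,c);h=cv2.cvtColor(c['image'],cv2.COLOR_RGB2HSV)
for v in map(int,sys.argv[2:]):
    S=h[v,:,1].astype(int);V=h[v,:,2].astype(int);lab=np.where(S<45,np.where(V>80,2,1),0);e=np.where(np.diff(lab))[0]
    print(v,[(int(a),int(lab[a+1]),int(round(tb(plane(w,[a+.5,v],.045))[0,1]*1e3))) for a in e if abs(a-256)>90][:24])
E
python3 gap.py w8 5 20 40 80
```

```text
t 10.72 board [-155.1    0.6] z 22.5 tool y yaw rel bx -89.98 tilt [-0.0004  0.0001] F b [-1.9 -0.2] 2.4 open 0.572 j [-27.  43.  99.  -0.  38. -20.]
[[144.0, 0.0], [363.0, 0.0], [335.0, 230.0], [174.0, 230.0]] [[-28.8, 49.3], [-28.9, -45.3], [-137.8, -42.6], [-137.9, 46.1]]
5 [(26, 0, 101), (27, 1, 100), (29, 0, 99), (144, 2, 49), (363, 0, -46)]
20 [(3, 0, 112), (4, 1, 112), (24, 0, 103), (25, 1, 103), (27, 0, 102), (28, 1, 101), (30, 0, 100), (31, 1, 100), (32, 0, 99), (33, 1, 99), (34, 0, 99), (145, 2, 50), (361, 0, -46)]
40 [(4, 0, 114), (5, 1, 114), (11, 0, 111), (12, 1, 110), (15, 0, 109), (16, 1, 109), (26, 0, 104), (27, 1, 104), (37, 0, 99), (147, 2, 50), (359, 0, -46)]
80 [(151, 2, 50), (355, 0, -46)]
```

>>> step_arm:
  steps:
    - [0.02,0,0,0,0,0,-0.15]
    - [0.04,0,0,0,0,0,-0.15]
    - [0.06,0,0,0,0,0,-0.15]
    - [0.08,0,0,0,0,0,-0.15]
    - [0.1,0,0,0,0,0,-0.15]
    - [0.12,0,0,0,0,0,-0.15]
    - [0.14,0,0,0,0,0,-0.15]
    - [0.16,0,0,0,0,0,-0.15]

```text
time_s: 11.43
position: [0.5472, -0.0992, 0.0224]
tcp_rot: [[0.115, 0.993, -0.001], [0.993, -0.115, 0.0], [0.0, -0.001, -1.0]]
force: [-0.0, -0.7, -0.5]
opening: 0.575
grasp_force: 0.7
```

```bash
python3 psu.py w9;python3 gap.py w9 5 20 40
```

```text
t 11.43 board [-107.     0.7] z 22.4 tool y yaw rel bx -89.99 tilt [-0.0005  0.0003] F b [-0.7 -0.1] -0.5 open 0.575 j [-22.  43. 100.   0.  38. -15.]
[[383.0, 0.0], [481.0, 0.0], [469.0, 48.0], [378.0, 48.0]] [[19.2, -53.9], [19.1, -96.1], [0.5, -95.3], [0.5, -54.2]]
[[144.0, 0.0], [365.0, 0.0], [335.0, 230.0], [174.0, 230.0]] [[19.3, 49.3], [19.2, -46.1], [-89.7, -42.6], [-89.7, 46.1]]
[[29.0, 0.0], [127.0, 0.0], [132.0, 47.0], [40.0, 48.0]] [[19.3, 99.1], [19.3, 56.7], [1.0, 57.0], [0.6, 98.7]]
5 [(8, 0, 108), (9, 1, 108), (10, 0, 108), (11, 1, 107), (17, 0, 105), (18, 1, 104), (24, 0, 102), (29, 2, 99), (128, 1, 56), (136, 0, 53), (137, 1, 52), (139, 0, 52), (141, 1, 51), (142, 0, 50), (143, 1, 50), (144, 2, 49), (364, 1, -46), (365, 0, -47), (368, 1, -48), (370, 0, -49), (374, 1, -50), (382, 2, -54), (480, 0, -96)]
20 [(3, 0, 112), (4, 1, 112), (18, 0, 106), (19, 1, 105), (22, 0, 104), (23, 1, 103), (24, 0, 103), (25, 1, 103), (26, 0, 102), (27, 1, 102), (28, 0, 101), (32, 2, 99), (129, 1, 57), (145, 2, 50), (363, 1, -46), (380, 2, -54), (477, 0, -96)]
40 [(24, 0, 105), (25, 1, 104), (36, 2, 100), (132, 1, 56), (147, 2, 50), (361, 1, -46), (378, 2, -54), (473, 0, -97)]
```

PSU and duct inner edges are centred on the same column (254 vs 254.5). I continue.

>>> step_arm:
  steps:
    - [0.02,0,0,0,0,0,-0.15]
    - [0.04,0,0,0,0,0,-0.15]
    - [0.06,0,0,0,0,0,-0.15]
    - [0.08,0,0,0,0,0,-0.15]
    - [0.1,0,0,0,0,0,-0.15]
    - [0.12,0,0,0,0,0,-0.15]
    - [0.14,0,0,0,0,0,-0.15]
    - [0.16,0,0,0,0,0,-0.15]

```text
time_s: 12.15
position: [0.553, -0.0517, 0.0225]
tcp_rot: [[0.115, 0.993, -0.0], [0.993, -0.115, 0.0], [0.0, -0.0, -1.0]]
force: [0.4, -1.1, -0.8]
opening: 0.575
grasp_force: 0.7
```

>>> step_arm:
  steps:
    - [0.02,0,0,0,0,0,-0.15]
    - [0.04,0,0,0,0,0,-0.15]
    - [0.06,0,0,0,0,0,-0.15]
    - [0.08,0,0,0,0,0,-0.15]
    - [0.1,0,0,0,0,0,-0.15]
    - [0.12,0,0,0,0,0,-0.15]
    - [0.14,0,0,0,0,0,-0.15]
    - [0.16,0,0,0,0,0,-0.15]

```text
time_s: 12.82
position: [0.5585, -0.004, 0.0225]
tcp_rot: [[0.115, 0.993, -0.0], [0.993, -0.115, 0.0], [0.0, -0.0, -1.0]]
force: [0.3, -1.5, -1.2]
opening: 0.576
grasp_force: 0.7
```

```bash
python3 psu.py w10;python3 gap.py w10 5 40 120 200
```

```text
t 12.82 board [-11.1   0.5] z 22.5 tool y yaw rel bx -89.99 tilt [-0.0001  0.    ] F b [-1.5 -0.5] -1.2 open 0.576 j [-12.  43. 100.  -0.  38.  -5.]
[[383.0, 0.0], [481.0, 0.0], [511.0, 143.0], [357.0, 239.0]] [[115.0, -54.1], [115.0, -96.4], [53.6, -126.4], [0.6, -55.5]]
[[145.0, 0.0], [365.0, 0.0], [336.0, 229.0], [175.0, 230.0]] [[115.1, 48.7], [115.0, -46.4], [6.7, -43.3], [6.0, 45.4]]
[[29.0, 0.0], [127.0, 0.0], [154.0, 239.0], [82.0, 247.0]] [[115.2, 98.9], [115.1, 56.5], [0.5, 57.6], [-4.5, 98.7]]
5 [(1, 1, 111), (3, 0, 110), (29, 2, 99), (127, 1, 57), (144, 2, 49), (365, 1, -47), (382, 2, -54), (480, 0, -97)]
40 [(10, 1, 111), (11, 0, 111), (36, 2, 99), (131, 1, 57), (142, 0, 52), (143, 1, 51), (144, 0, 51), (145, 1, 50), (148, 2, 49), (361, 1, -47), (365, 0, -48), (367, 1, -49), (369, 0, -50), (370, 1, -51), (377, 2, -54), (472, 0, -96)]
120 [(18, 2, 117), (30, 1, 111), (31, 0, 110), (54, 2, 99), (141, 1, 57), (156, 2, 49), (353, 1, -47), (368, 2, -54), (456, 0, -97), (461, 2, -99)]
200 [(19, 1, 127), (20, 0, 126), (21, 1, 126), (64, 0, 103), (65, 1, 102), (66, 0, 102), (71, 2, 99), (151, 1, 56), (165, 2, 49), (358, 2, -54), (438, 0, -96)]
```

>>> step_arm:
  steps:
    - [0.015,0,0,0,0,0,-0.15]
    - [0.03,0,0,0,0,0,-0.15]
    - [0.045,0,0,0,0,0,-0.15]
    - [0.06,0,0,0,0,0,-0.15]
    - [0.075,0,0,0,0,0,-0.15]
    - [0.09,0,0,0,0,0,-0.15]
    - [0.1,0,0,0,0,0,-0.15]
    - [0.1,0,0,0,0,0,-0.15]

```text
time_s: 13.53
position: [0.562, 0.026, 0.0226]
tcp_rot: [[0.114, 0.993, 0.0], [0.993, -0.114, 0.0], [0.0, 0.0, -1.0]]
force: [0.6, -0.2, 0.3]
opening: 0.573
grasp_force: 0.0
```

>>> step_arm:
  steps:
    - [0.004,0,0,0,0,0,-0.15]
    - [0.008,0,0,0,0,0,-0.15]
    - [0.012,0,0,0,0,0,-0.15]
    - [0.012,0,0,0,0,0,-0.15]

```text
time_s: 13.87
position: [0.5623, 0.0288, 0.0226]
tcp_rot: [[0.115, 0.993, 0.0], [0.993, -0.115, 0.0], [0.0, 0.0, -1.0]]
force: [-0.6, -1.0, -0.6]
opening: 0.574
grasp_force: 0.5
```

```bash
python3 psu.py w11
```

```text
t 13.87 board [21.9  0.4] z 22.6 tool y yaw rel bx -90.0 tilt [0.0001 0.    ] F b [-1.1  0.5] -0.6 open 0.574 j [-8. 43. 99.  0. 38. -2.]
[[374.0, 74.0], [465.0, 73.0], [511.0, 202.0], [355.0, 239.0]] [[118.5, -54.2], [118.9, -96.3], [55.4, -135.2], [33.5, -54.5]]
[[45.0, 73.0], [134.0, 72.0], [154.0, 239.0], [81.0, 247.0]] [[119.0, 98.6], [119.4, 57.2], [33.5, 57.5], [28.5, 99.2]]
[[146.0, 0.0], [365.0, 0.0], [336.0, 231.0], [175.0, 231.0]] [[148.1, 48.2], [148.0, -46.5], [38.4, -43.5], [38.4, 45.4]]
```

>>> step_arm:
  steps:
    - [0.004,0,0,0,0,0,-0.15]
    - [0.008,0,0,0,0,0,-0.15]
    - [0.01,0,0,0,0,0,-0.15]
    - [0.01,0,0,0,0,0,-0.15]

```text
time_s: 14.25
position: [0.5625, 0.0296, 0.0226]
tcp_rot: [[0.114, 0.994, -0.001], [0.994, -0.114, -0.003], [-0.003, -0.0, -1.0]]
force: [-2.2, -9.4, 0.0]
opening: 0.579
grasp_force: 4.8
```

>>> step_arm:
  steps:
    - [0.003,0,0,0,0,0,-0.15]
    - [0.005,0,0,0,0,0,-0.15]
    - [0.005,0,0,0,0,0,-0.15]

```text
time_s: 14.5
position: [0.5625, 0.0297, 0.0226]
tcp_rot: [[0.113, 0.994, -0.001], [0.994, -0.113, -0.005], [-0.005, -0.001, -1.0]]
force: [-3.3, -14.8, 2.1]
opening: 0.575
grasp_force: 7.4
```

The force rises to 15 N with motion halted, which is the stop. I back off, lift and check.

>>> step_arm:
  steps:
    - [-0.02,0,0,0,0,0,-0.15]
    - [-0.06,0,0,0,0,0,-0.15]
    - [-0.1,0,0,0,0,0,-0.15]
    - [-0.15,0,-0.1,0,0,0,-0.15]
    - [-0.15,0,-0.23,0,0,0,-0.15]
    - [-0.15,0,-0.36,0,0,0,-0.15]
    - [-0.15,0,-0.49,0,0,0,-0.15]
    - [-0.15,0,-0.55,0,0,0,-0.15]

```text
time_s: 15.17
position: [0.5598, -0.0125, 0.1924]
tcp_rot: [[0.115, 0.993, 0.008], [0.993, -0.115, -0.001], [-0.0, 0.008, -1.0]]
force: [1.2, -0.7, 0.4]
opening: 0.575
grasp_force: 0.0
```

```bash
python3 psu.py w12; python3 -c "
import cv2;i=cv2.imread('pics/w12.png');cv2.imwrite('pics/w12b.png',cv2.resize(i[0:230,100:420],None,fx=2.5,fy=2.5,interpolation=cv2.INTER_CUBIC))"
```

```text
t 15.17 board [-19.4  -1.9] z 192.4 tool y yaw rel bx -90.03 tilt [ 0.0077 -0.0011] F b [-0.6 -1.2] 0.4 open 0.575 j [-13.  27.  94.   0.  59.  -6.]
[[203.0, 0.0], [436.0, 77.0], [436.0, 77.0], [170.0, 165.0]] [[160.0, 48.1], [91.1, -190.6], [91.1, -190.6], [-1.6, 95.1]]
```

View pics/w12b.png

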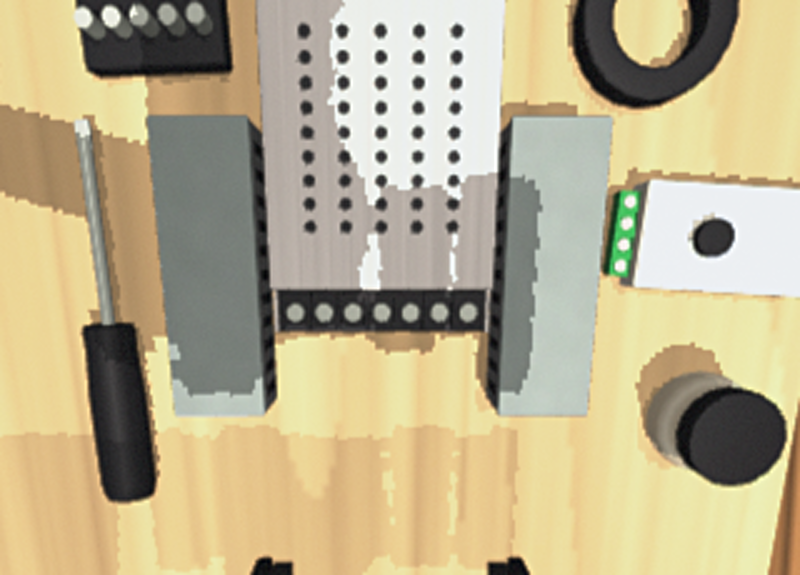

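The PSU sits centred and square between the ducts, with its terminal rear edge at crop row 331, the duct near ends at row 414 and the far ends at row 116. I check the rear's depth against the ducts.

```bash
python3 - <<'E'
import pickle;from h import *
s,c=pickle.load(open('w12.pkl','rb'));w=wr(s,c)
f=lambda uv,z:np.round(tb(plane(w,np.array(uv)/2.5+[100,0]-.3,z))*1e3,1).tolist()
print('duct ends',f([[175,415],[268,414],[500,415],[588,415],[150,116],[610,117]],.056))
print('rear',f([[277,331],[487,331]],.035),f([[277,331],[487,331]],.0155))
print('case rear',f([[270,290],[490,290]],.045))
E
```

```text
duct ends [[-0.0, 92.1], [0.3, 51.3], [-0.4, -50.9], [-0.5, -89.7], [118.0, 90.6], [117.7, -88.2]]
rear [[34.2, 48.7], [34.0, -46.7]] [[32.4, 51.8], [32.2, -49.5]]
case rear [[52.5, 49.3], [52.3, -45.8]]
```

The rear measures 34–34.6 mm against an expected 35, centred and square, with the arm clear. I hand in.

```bash
python3 -c "
from rig import *
print(hand_in())"
```

```text
the job is handed in; nothing more can be done
None
```

I pushed the power supply through the gap until it stopped against the stop angle, and handed the job in at about 15 s. My last measurement put its rear end at about 34.5 mm (35 expected), centred and square between the ducts, with the arm clear and no other loose thing touched as far as I could see. The hand-in gave no verdict.

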